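Level the dresser riser with a spirit level

ROBOT

A 6-joint arm with a two-finger parallel gripper is mounted at the origin on the work surface. World frame = base frame: x ahead of the robot, y to its left, z up, the work surface at z = 0. Lengths are in m, angles in rad, forces in N, time in s.
With the tool pointing down it reaches from about 0.35 to 0.775 m from the base axis. Payload 7.3 kg.
Tool frame: the origin (TCP) lies between the finger pads; the fingertips stand 8 mm ahead of it and the grasp point (between the pads) lies 11 mm behind it (robot.nose_length is the distance from the TCP to the fingertips, in m); z points along the fingers, y is the line along which they close (so a half turn about z gives the same grasp; the last joint's range is limited). The gripper opens to 92 mm and grips with 3 to 60 N. Pads are 19 mm wide; open, the fingers measure 130 mm over their backs; the gripper's body (75 mm by 190 mm) begins 47 mm behind the grasp point.
Start: joints at [-1.399, 0.342, 1.524, -0, 1.275, -0.146], TCP at [0.164, -0.499, 0.235] pointing down, gripper open.
Joint ranges: [-2.53, 2.53], [-0.77, 2.02], [0.04, 2.7], [-1, 4.14], [0.28, 2.66], [-3.11, 3.11]. Speed limits (rad/s): [2.57, 2.57, 3.14, 3.14, 3.14, 3.14].

INTERFACE

Orientations are given as [roll, pitch, yaw] about the fixed x, y, z axes, in that order (R = Rz(yaw) Ry(pitch) Rx(roll)).
In Python, from cell import robot gives the robot as it stands. The module is installed in compiled form; this text tells all that it offers.
- The arm moves only by the shell command python3 -m jog 'ROWS' [FORCE]. ROWS is JSON, a list that holds one entry, the list of rows, each a list of 5 numbers: the gripper's target within -1 to 1 (fully open at 1, half-way at 0, shut at -1), then the shift along the tool's x, y, z in m, then the turn about the tool's z in rad. A call has 1 to 5 rows; each row is the pose to reach, as a shift and turn from the pose commanded when the call began, along the tool's axes at that moment; what a row does not reach only later rows make up. A row lasts 1/12 s, in which the tool goes at most 41.7 mm and 7.16 degrees, less where a joint would pass 70% of its speed; a pose out of reach is approached as far as the arm can. A call with a gripper value outside its range is refused whole. The fingers move at their own pace and stop on an object; FORCE is the grip in N (left out, the last holds). Time passes only in rows, so rows that repeat a pose let the fingers close. It gives the time, the measured TCP pose, the force, the opening and the grip force at its end, in the units of the state.
- robot.observe(): the state, without advancing time (a new reading comes with each control period).
- robot.read_camera(name): name is "side" or "top" or "wrist"; returns the picture (384x512x3 uint8, red, green, blue); there is no depth.
- robot.camera_model(name): a dict with "camera_matrix" (3x3 intrinsics, pixels), "position" and "attitude" of the camera in the world; the wrist camera has in their place "mount" (4x4, takes a point from camera to tool coordinates, whose origin is the TCP and whose axes are the flange's). Camera axes: x right, y down, z forward; pixel columns grow to the right and rows downward; lengths in m; the calibration is good to about 2 mm. The wrist camera is an equidistant fisheye: a pixel r from the principal point sees the ray r / f radians off the axis. A picture is of the moment at which its call begins: read the wrist's pose just before it. camera_model takes no time and is no camera call.
- robot.hand_in(): hands the job in; it is judged then, once.
The state is a dict: "time": time; "qpos": joint angles; "qvel": joint speeds; "joint_efforts": joint torques, N m; "tool_pos": TCP position; "tool_rot": TCP orientation; "contact_force": force on the tool from outside, world axes, zero at the start; "torque": the same for the moment, N m; "opening": finger opening in m; "grip_force": force on a finger pad.
Only numpy, scipy, OpenCV 4.12 (cv2) and the standard library are available. Lean on these libraries where they do the work, as an engineer would, in place of code of your own. Each camera call takes 0.05 s, during which the arm holds its last target. There are 200 camera calls.

TASK

Lay the spirit level lengthwise on the bare part of the low display riser and let go of it, then turn the riser's levelling knob until the bubble rests midway between the two rings of the vial. Then press the level down onto the riser with the fingers, with about 10 N, and finish while still pressing it, with the bubble still centred. Leave the bottles, the ring dish and the glasses case where they are.

Things in the scene. Friction and masses are not known exactly. Their poses are not given: they have to be found in the camera images.
- level_mid (a point): Centre of the loose spirit level, 20 mm above its flat underside, z up: an aluminium bar with black end caps, 150 long (x of this point), 26 wide (y), 40 mm high, 0.16 to 0.25 kg. It starts lying on the dresser. Solid to 28 mm above the underside over its whole length; above that, a glass vial in the middle and an end block at each end.
- bubble (a joint): White bubble, 11 mm long, in the level's vial: its distance in m from the vial's middle along the level's own x. 0 is centred, midway between two black rings 15 mm apart; range +-0.021. It floats to the higher end, about 0.5 mm per milliradian of slope, and takes about 1.5 s to settle after a movement.
- level: The same level; origin at the centre of its underside, axes as above. On top, along the middle, lies a green glass vial 60 long and 12 mm thick; either side of it is a flat end block 45 long, 26 wide, centred 52 mm from the middle along x, top 40 mm above the underside: press on one of these.
- board_mid (a point): Point on the top face of the riser's dark wooden board, 68 mm above the dresser when level; y runs along the board towards the knob. The board is 120 wide (x) and 14 thick and reaches from 140 mm on the -y side to 150 mm on the +y side of this point. Bare part: from the -y end to the knob; a level with its middle 35 mm on the -y side of this point lies well.
- knob_grip (a point): Black bar grip of the levelling knob, above the board's +y end: 14 thick (x), 44 long (y), 36 mm high, on a steel disc of radius 20. This point is on the upright turning axis, 104 mm above the dresser, 14 mm below the bar's top; it turns with the knob but never rises. Clockwise from above raises the knob end, 0.025 rad per rad; level is 0.5 to 1.35 rad off, the stop 1 rad further. Stiff: 0.15 N m.
- riser: The riser's fixed frame, which does not shift; origin on the dresser below the board's point, same yaw. The board is hinged 130 mm on its -y side and carried by the levelling foot under the knob 115 mm on its +y side. It always starts with the knob end too low, by 0.013 to 0.034 rad. The knob stays where it is left, also while the board is pressed.
- bottle1: Bystander: cologne bottle of clear glass, 68 high, radius 20 mm, upright on the long white ceramic tray at the back; origin at the centre of its underside.
- bottle2: Bystander: cologne bottle of bottle-green glass, 84 high, radius 22 mm, upright on the long white ceramic tray at the back; origin at the centre of its underside.
- bottle3: Bystander: cologne bottle of grey glass, 100 high, radius 24 mm, upright on the long white ceramic tray at the back; origin at the centre of its underside.
- bottle4: Bystander: cologne bottle of clear glass, 118 high, radius 25 mm, upright on the long white ceramic tray at the back; origin at the centre of its underside.
- bottle5: Bystander: cologne bottle of bottle-green glass, 138 high, radius 26 mm, upright on the long white ceramic tray at the back; origin at the centre of its underside.
- dish: Bystander: small white ring dish, 70 mm across, 22 mm high; origin at the centre of its underside.
- case: Bystander: dark rubber-covered glasses case, 62 x 160 x 42 mm (x, y, z); origin at the centre of its underside.
Things that resemble listed ones, but are neither listed nor needed, are in the scene too. Of the things that look like the level, the smallest one is meant.

How it is judged:
By the outcome, as a careful person would: the job done as asked, in the order asked, and still so for the second after the job is handed in, while the arm keeps its last pose, push and grip.
It also fails if it takes over 58 s, if anything falls off the work surface, if the arm or the gripper's body presses on something with over 40 N, if the wrist force passes 120 N, or if a joint passes its speed limit or range.

## Working session

There is one attempt and no reset: what is moved stays moved. The work goes in short steps, Python scripts to look and compute and a shell command to move; the robot and the scene stay as the last step left them, time stands still between calls to the robot, and variables do not carry over. Pictures are saved under pics/ and viewed, at most 10 in all, crops included, and the job is handed in when it is done.

```bash
mkdir -p pics
cat > h.py <<'E'
import numpy as np, cv2
from cell import robot
from scipy.spatial.transform import Rotation as R
def snap(n,f):
    im=robot.read_camera(n); cv2.imwrite(f'pics/{f}.png',im[:,:,::-1]); return im
E
python3 - <<'E'
from h import *
s=robot.observe();print(s['time'],s['tool_pos'],s['tool_rot'],s['opening'])
a=snap('top','top0');b=snap('side','side0')
for n in('top','side','wrist'):print(n,robot.camera_model(n))
cv2.imwrite('pics/both.png',cv2.resize(a[:,:,::-1],(800,600)))
E
```

```text
0.0 [ 0.16398951 -0.49832049  0.23404193] [-3.14005338e+00 -2.16651128e-04  3.17777659e-01] 0.09176102799471611
top {'camera_matrix': array([[490.36677182,   0.        , 248.24327203],
       [  0.        , 490.36677182, 188.0951823 ],
       [  0.        ,   0.        ,   1.        ]]), 'position': array([ 0.4943173 , -0.11406549,  1.42431234]), 'attitude': array([-3.08586333,  0.01018949, -1.56405035])}
side {'camera_matrix': array([[412.60194302,   0.        , 255.95403207],
       [  0.        , 412.60194302, 190.85965343],
       [  0.        ,   0.        ,   1.        ]]), 'position': array([ 0.35377886, -0.90363139,  0.99383814]), 'attitude': array([-2.41991585,  0.00946627, -0.28094391])}
wrist {'camera_matrix': array([[297.31863964,   0.        , 255.12165284],
       [  0.        , 297.31863964, 194.09474137],
       [  0.        ,   0.        ,   1.        ]]), 'mount': array([[-1.95318783e-03, -9.61332239e-01, -2.75384298e-01,
         7.45306844e-02],
       [ 9.99998065e-01, -1.81260486e-03, -7.64998456e-04,
        -5.58427051e-04],
       [ 2.36254763e-04, -2.75385259e-01,  9.61333919e-01,
        -1.49988110e-01],
       [ 0.00000000e+00,  0.00000000e+00,  0.00000000e+00,
         1.00000000e+00]])}
```

View pics/both.png

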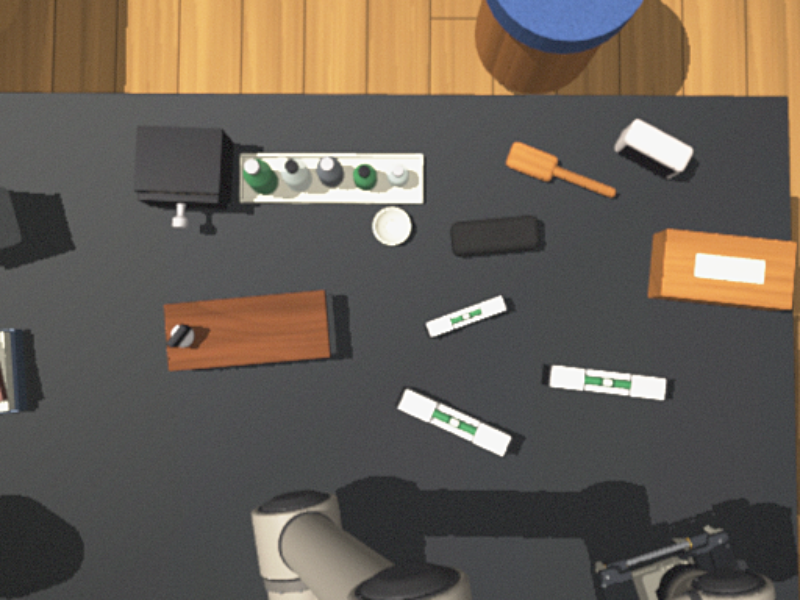

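View pics/side0.png

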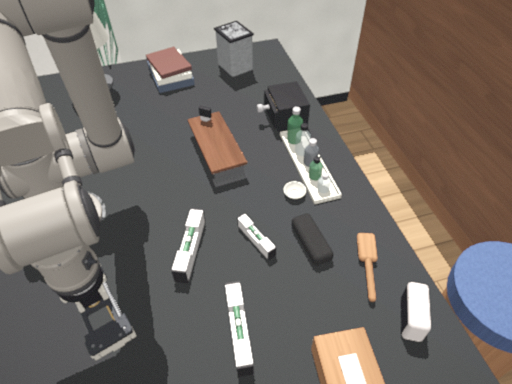

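Three level-like bars in the top view (800-px picture): (466,316) about 80 px long, (608,382) about 118 px and (454,422) about 115 px. The one at (466,316) is the smallest, and about 145 mm fits the 150 mm given. The riser board is at (248,330), with its knob at (181,336) on the left, which is +y.

```bash
cat >> h.py <<'E'
def ray(n,px,z):
    m=robot.camera_model(n); K=m['camera_matrix']; Rm=R.from_euler('xyz',m['attitude']).as_matrix()
    d=Rm@np.linalg.solve(K,[px[0],px[1],1.]); p=m['position']; return p+d*(z-p[2])/d[2]
def rect(n,mask,z,lo=150):
    out=[]
    for c in cv2.findContours(mask.astype(np.uint8),0,2)[0]:
        if cv2.contourArea(c)<lo: continue
        P=np.array([ray(n,q,z)[:2] for q in cv2.boxPoints(cv2.minAreaRect(c))])
        e=[P[1]-P[0],P[2]-P[1]]; L=max(e,key=np.linalg.norm)
        out.append((P.mean(0).round(4),sorted(np.linalg.norm(e,axis=1).round(4)),round(float(np.arctan2(L[1],L[0])),3)))
    return out
E
python3 - <<'E'
from h import *
a=cv2.imread('pics/top0.png')[:,:,::-1]; hsv=cv2.cvtColor(a,cv2.COLOR_RGB2HSV)
H,S,V=cv2.split(hsv)
roi=np.zeros_like(H,bool); roi[180:225,265:335]=1
m=roi&((V>150)|((S>100)&(H>40)&(H<90)))
m=cv2.morphologyEx(m.astype(np.uint8),cv2.MORPH_CLOSE,np.ones((5,5)))
print('level',rect('top',m,.04)); print(rect('top',(roi&(S>120)&(H>40)&(H<90)),.034,20))
roi[:]=0; roi[170:250,90:230]=1
b=cv2.morphologyEx((roi&(S>90)&((H<15)|(H>170))&(V>50)).astype(np.uint8),cv2.MORPH_CLOSE,np.ones((15,15)))
print('board',rect('top',b,.066))
print('knobpx', ray('top',(181/1.5625,336/1.5625),.11))
c=np.hstack([cv2.resize(a[175:235,260:340],None,fx=5,fy=5),cv2.resize(a[180:240,100:180],None,fx=5,fy=5)])
cv2.imwrite('pics/crop.png',c[:,:,::-1])
E
```

```text
level [(array([ 0.5332, -0.2399]), [np.float64(0.0284), np.float64(0.1465)], -1.216)]
[]
board [(array([0.5043, 0.1518]), [np.float64(0.1208), np.float64(0.2899)], -1.478)]
knobpx [0.49293189 0.25468051 0.11      ]
```

View pics/crop.png

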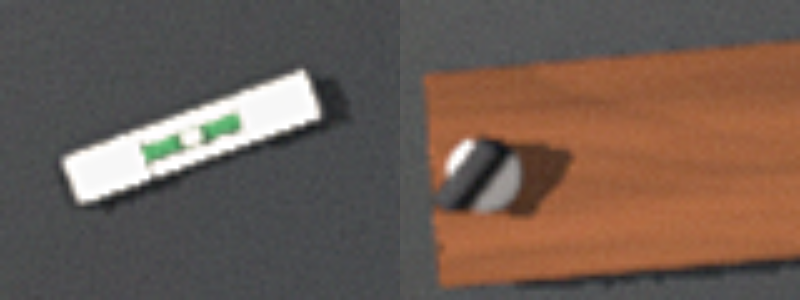

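The crop confirms the smallest bar as the level, at (0.533, -0.240) with a measured length of 0.147 m. It also shows the knob on its disc, with the bar oblique, at about +0.74 rad from the board's y.

```bash
cat >> h.py <<'E'
def go(p,yaw):
    s=robot.observe(); r=R.from_euler('xyz',s['tool_rot']); d=r.inv().apply(np.array(p)-s['tool_pos'])
    t=(s['tool_rot'][2]-yaw+np.pi)%(2*np.pi)-np.pi
    print('t',round(s['time'],2),'pos',s['tool_pos'].round(4),'rot',s['tool_rot'].round(3),'SHIFT',d.round(4),'TURN',round(t,3),'F',s['contact_force'].round(1),'op',round(s['opening'],4),'grip',s['grip_force'])
E
python3 -m jog '[[[1,0.432,-0.13,0.07,-1.608],[1,0.432,-0.13,0.07,-1.608],[1,0.432,-0.13,0.07,-1.608],[1,0.432,-0.13,0.07,-1.608],[1,0.432,-0.13,0.07,-1.608]]]'
python3 -c "
from h import *
go([.533,-.24,.16],1.926)"
```

```text
time: 0.52
tool_pos: [0.3339, -0.3793, 0.2022]
tool_rot: [-3.141, -0.0, 0.948]
contact_force: [-0.1, -1.0, 0.7]
opening: 0.0921
grip_force: 0.0
t 0.52 pos [ 0.3339 -0.3793  0.2022] rot [-3.141 -0.     0.948] SHIFT [0.2293 0.0806 0.0423] TURN -0.978 F [-0.1 -1.   0.7] op 0.0921 grip 0.0
```

```bash
python3 -m jog '[[[1,0.229,0.081,0.042,-0.978],[1,0.229,0.081,0.042,-0.978],[1,0.229,0.081,0.042,-0.978],[1,0.229,0.081,0.042,-0.978],[1,0.229,0.081,0.042,-0.978]]]' >/dev/null
python3 -c "
from h import *
go([.533,-.24,.16],1.926)"
```

```text
t 0.93 pos [ 0.5032 -0.2627  0.1666] rot [-3.141 -0.     1.574] SHIFT [0.0226 0.0299 0.0066] TURN -0.352 F [ 0.6 -0.7  0.5] op 0.0918 grip 0.0
```

```bash
python3 -m jog '[[[1,0.023,0.03,0.007,-0.352],[1,0.023,0.03,0.007,-0.352],[1,0.023,0.03,0.007,-0.352],[1,0.023,0.03,0.007,-0.352],[1,0.023,0.03,0.007,-0.352]]]' >/dev/null
cat >> h.py <<'E'
def wpose():
    s=robot.observe(); M=robot.camera_model('wrist'); T=np.eye(4); T[:3,:3]=R.from_euler('xyz',s['tool_rot']).as_matrix(); T[:3,3]=s['tool_pos']
    return T@M['mount'],M['camera_matrix']
def wray(TK,px,z):
    T,K=TK; v=(np.array(px,float)-K[:2,2])/K[0,0]; r=np.hypot(*v)+1e-12
    d=T[:3,:3]@np.array([*(v/r*np.sin(r)),np.cos(r)]); return T[:3,3]+d*(z-T[2,3])/d[2]
E
python3 - <<'E'
from h import *
go([.533,-.24,.014],1.926)
TK=wpose(); a=snap('wrist','w1')
H,S,V=cv2.split(cv2.cvtColor(a,cv2.COLOR_RGB2HSV))
def big(m,z):
    c=max(cv2.findContours(m.astype(np.uint8),0,2)[0],key=cv2.contourArea)
    P=np.array([wray(TK,q,z)[:2] for q in c[:,0]],np.float32)
    r=cv2.minAreaRect(P*1000); print(r, cv2.minAreaRect(c))
big((S>110)&(H>40)&(H<90)&(V>50),.034)
big(cv2.morphologyEx(((S<40)&(V>150)).astype(np.uint8),cv2.MORPH_OPEN,np.ones((5,5))),.04)
E
```

```text
t 1.35 pos [ 0.5318 -0.2413  0.1599] rot [-3.141e+00 -1.000e-03  1.917e+00] SHIFT [0.0007 0.0016 0.1459] TURN -0.009 F [ 0.4 -0.6 -0.1] op 0.0919 grip 0.0
((322.570556640625, -249.6716766357422), (33.04557418823242, 16.017480850219727), 65.03401184082031) ((67.88202667236328, 132.98876953125), (12.507975578308105, 28.725942611694336), 32.00538635253906)
((468.60845947265625, -537.470703125), (551.7651977539062, 149.4915313720703), 28.781343460083008) ((189.79466247558594, 359.16278076171875), (304.11309814453125, 54.187137603759766), 2.353296995162964)
```

View pics/w1.png

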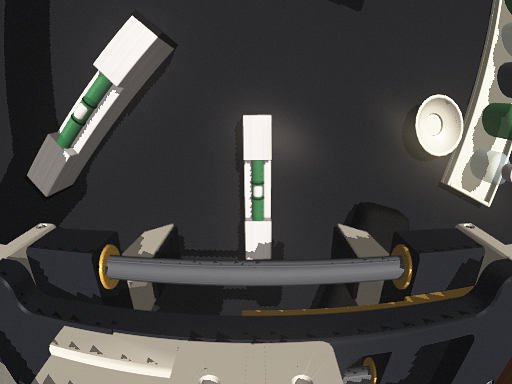

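The wrist view shows the level upright in the image at columns 243–272, with its vial running from (258,160) to (258,221). It lies between the fingers.

Run:
```python
from h import *
TK=wpose()
for p in((258,160),(258,191),(258,221)):print(wray(TK,p,.034).round(4))
for p in((243,115),(271,115)):print(wray(TK,p,.04).round(4))
```

```text
[ 0.5245 -0.2132  0.034 ]
[ 0.5348 -0.2417  0.034 ]
[ 0.5453 -0.2708  0.034 ]
[ 0.4975 -0.178   0.04  ]
[ 0.5212 -0.1695  0.04  ]
```

```bash
python3 -m jog '[[[1,-0.001,0.003,0.04,0],[1,-0.001,0.003,0.08,0],[1,-0.001,0.003,0.115,0],[1,-0.001,0.003,0.135,0],[1,-0.001,0.003,0.146,0]]]' >/dev/null
python3 -m jog '[[[-1,0,0,0,0],[-1,0,0,0,0],[-1,0,0,0,0],[-1,0,0,0,0],[-1,0,0,0,0]]]' 25
python3 -m jog '[[[-1,0,0,0,0],[-1,0,0,0,0],[-1,0,0,0,0],[-1,0,0,-0.02,0],[-1,0,0,-0.05,0]]]' 25
python3 -c "
from h import *
go([.508,.112,.17],1.663)"
```

```text
time: 2.23
tool_pos: [0.536, -0.2419, 0.0159]
tool_rot: [3.14, 0.002, 1.919]
contact_force: [0.2, 0.0, 0.2]
opening: 0.0629
grip_force: 0.0
time: 2.65
tool_pos: [0.5333, -0.2403, 0.0621]
tool_rot: [-3.137, -0.005, 1.92]
contact_force: [0.8, 0.3, 0.0]
opening: 0.0294
grip_force: 0.0
t 2.65 pos [ 0.5333 -0.2403  0.0621] rot [-3.137 -0.005  1.92 ] SHIFT [ 0.3402  0.0962 -0.1066] TURN 0.257 F [0.8 0.3 0. ] op 0.0294 grip 0.0
```

The fingers were still closing when I lifted, so I'll open, go back down and close for longer.

```bash
python3 -m jog '[[[1,0,0,0,0],[1,0,0,0,0],[1,0,0,0,0],[1,0,0,0,0],[1,0,0,0,0]]]' 
python3 -m jog '[[[0.2,0,0,0.025,0],[0.2,0,0,0.04,0],[0.2,0,0,0.05,0],[-1,0,0,0.05,0],[-1,0,0,0.05,0]]]' >/dev/null
python3 -m jog '[[[-1,0,0,0,0],[-1,0,0,0,0],[-1,0,0,0,0],[-1,0,0,0,0],[-1,0,0,0,0]]]' 25
python3 -m jog '[[[-1,0,0,0,0],[-1,0,0,0,0],[-1,0,0,0,0],[-1,0,0,0,0],[-1,0,0,0,0]]]' 25
```

```text
time: 3.07
tool_pos: [0.5345, -0.241, 0.0632]
tool_rot: [-3.14, -0.002, 1.92]
contact_force: [-0.4, -0.0, -0.2]
opening: 0.0588
grip_force: 0.0
time: 3.9
tool_pos: [0.5355, -0.2417, 0.0152]
tool_rot: [3.141, 0.001, 1.92]
contact_force: [-1.6, -0.1, 5.0]
opening: 0.0256
grip_force: 25.0
time: 4.32
tool_pos: [0.5355, -0.2417, 0.0152]
tool_rot: [3.141, 0.001, 1.92]
contact_force: [-1.8, 1.0, 5.6]
opening: 0.0258
grip_force: 25.0
```

```bash
python3 -m jog '[[[-1,0,0,-0.02,0],[-1,0,0,-0.05,0],[-1,0.03,0.01,-0.085,0],[-1,0.07,0.02,-0.12,0],[-1,0.1,0.03,-0.15,0.05]]]'
python3 -c "
from h import *
go([.508,.112,.16],1.663)"
```

```text
time: 4.73
tool_pos: [0.5289, -0.1507, 0.1515]
tool_rot: [-3.141, -0.001, 1.868]
contact_force: [1.0, 0.2, -2.7]
opening: 0.0263
grip_force: 25.0
t 4.73 pos [ 0.5289 -0.1507  0.1515] rot [-3.141e+00 -1.000e-03  1.868e+00] SHIFT [ 0.2573  0.057  -0.0083] TURN 0.205 F [ 1.   0.2 -2.7] op 0.0263 grip 24.990803003311157
```

```bash
python3 -m jog '[[[-1,0.035,0.008,-0.005,0.04],[-1,0.075,0.017,-0.005,0.08],[-1,0.115,0.026,-0.005,0.12],[-1,0.15,0.034,-0.005,0.16],[-1,0.18,0.042,-0.005,0.2]]]'
python3 -c "
from h import *
go([.508,.112,.16],1.663)"
```

```text
time: 5.15
tool_pos: [0.5158, 0.0353, 0.1557]
tool_rot: [-3.141, -0.001, 1.669]
contact_force: [1.1, 0.3, -2.9]
opening: 0.0258
grip_force: 25.0
t 5.15 pos [0.5158 0.0353 0.1557] rot [-3.141e+00 -1.000e-03  1.669e+00] SHIFT [ 0.0771 -0.0003 -0.0043] TURN 0.006 F [ 1.1  0.3 -2.9] op 0.0258 grip 24.992133378982544
```

```bash
python3 -m jog '[[[-1,0.03,0,0,0],[-1,0.06,0,0,0],[-1,0.077,0,0.01,0],[-1,0.077,0,0.03,0],[-1,0.077,0,0.05,0]]]'
python3 -m jog '[[[-1,0,0,0.01,0],[-1,0,0,0.018,0],[-1,0,0,0.018,0],[-1,0,0,0.018,0],[-1,0,0,0.018,0]]]'
python3 - <<'E'
from h import *
snap('top','t1')
a=cv2.imread('pics/t1.png');cv2.imwrite('pics/t1c.png',cv2.resize(a[150:270,80:240],None,fx=5,fy=5))
go([.508,.112,.085],1.663)
E
```

```text
time: 5.57
tool_pos: [0.5093, 0.1109, 0.1056]
tool_rot: [3.14, -0.0, 1.672]
contact_force: [-0.0, 0.3, -3.6]
opening: 0.0258
grip_force: 25.0
time: 5.98
tool_pos: [0.5101, 0.1091, 0.0887]
tool_rot: [3.14, 0.0, 1.669]
contact_force: [0.4, 0.6, -2.1]
opening: 0.0261
grip_force: 25.0
t 6.03 pos [0.5101 0.1092 0.0888] rot [3.14  0.    1.669] SHIFT [ 0.003  -0.0018  0.0038] TURN 0.006 F [-0.4 -0.2 -2.5] op 0.0257 grip 24.994361400604248
```

Next I'll descend slowly until it touches.

```bash
python3 -m jog '[[[-1,0.002,-0.001,0.002,0],[-1,0.002,-0.001,0.004,0],[-1,0.002,-0.001,0.004,0],[-1,0.002,-0.001,0.004,0],[-1,0.002,-0.001,0.004,0]]]'
python3 -m jog '[[[-1,0,0,0.001,0],[-1,0,0,0.002,0],[-1,0,0,0.002,0],[-1,0,0,0.002,0],[-1,0,0,0.002,0]]]'
```

```text
time: 6.45
tool_pos: [0.5082, 0.1113, 0.0839]
tool_rot: [3.141, 0.0, 1.67]
contact_force: [-0.4, -0.3, -2.6]
opening: 0.0258
grip_force: 25.0
time: 6.87
tool_pos: [0.5084, 0.1114, 0.0821]
tool_rot: [3.141, -0.0, 1.67]
contact_force: [-0.6, 1.8, 0.7]
opening: 0.0256
grip_force: 25.0
```

```bash
python3 -m jog '[[[-1,0,0,0.001,0],[-0.1,0,0,0.001,0],[-0.1,0,0,0.001,0],[-0.1,0,0,0.001,0],[-0.1,0,0,0.001,0]]]'
python3 -m jog '[[[-0.1,0,0,0,0],[-0.1,0,0,0,0],[-0.1,0,0,0,0],[-0.1,0,0,-0.01,0],[-0.1,0,0,-0.03,0]]]'
python3 -m jog '[[[-0.1,0,0,-0.03,0],[-0.1,0,0,-0.06,0],[-0.1,0,0,-0.08,0],[-0.1,0,0,-0.09,0],[-0.1,0,0,-0.09,0]]]'
python3 - <<'E'
from h import *
w=wpose();snap('wrist','w2');snap('top','t2')
np.savez('w2.npz',T=w[0],K=w[1])
a=cv2.imread('pics/w2.png');b=cv2.imread('pics/t2.png')
cv2.imwrite('pics/w2t2.png',np.hstack([cv2.resize(a[:300,100:420],(400,375)),cv2.resize(b[165:265,80:187],(400,375))]))
go([.508,.112,.17],1.663)
E
```

```text
time: 7.28
tool_pos: [0.5081, 0.1111, 0.0807]
tool_rot: [-3.141, 0.0, 1.67]
contact_force: [-0.3, 0.1, 0.1]
opening: 0.041
grip_force: 0.0
time: 7.7
tool_pos: [0.5067, 0.1111, 0.1097]
tool_rot: [-3.137, -0.0, 1.67]
contact_force: [0.0, 0.2, -0.5]
opening: 0.0416
grip_force: 0.0
time: 8.12
tool_pos: [0.5093, 0.1114, 0.2035]
tool_rot: [3.136, 0.0, 1.67]
contact_force: [-0.1, -0.4, -0.4]
opening: 0.0415
grip_force: 0.0
t 8.22 pos [0.5077 0.1112 0.2003] rot [-3.141  0.     1.67 ] SHIFT [0.0007 0.0004 0.0303] TURN 0.007 F [-0.5  0.5  0.3] op 0.0413 grip 0.0
```

View pics/w2t2.png

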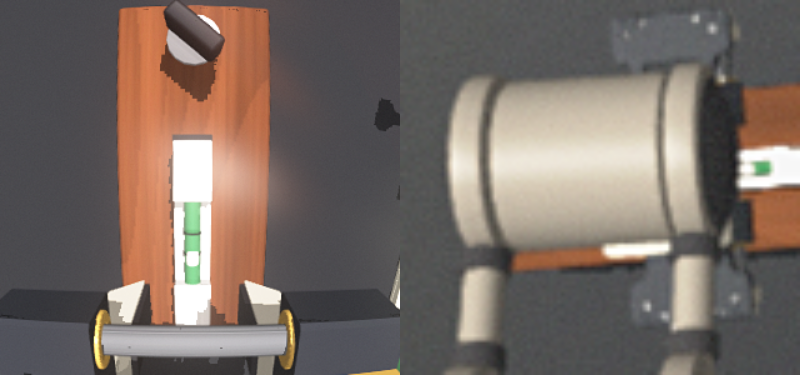

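The level lies along the middle of the board. In the left panel the bubble is at (193,259), toward the hinge end, and the knob's bar runs from about (170,8) to (214,48).

Run:
```python
from h import *
w=np.load('w2.npz');TK=(w['T'],w['K'])
f=lambda p:wray(TK,(p[0]*.8+100,p[1]*.8),.118)
P=np.array([f(p) for p in((177,0),(222,37),(205,58),(165,16))]);print(P.round(4),P.mean(0))
d=P[1]-P[0]; print(np.arctan2(d[1],d[0]),np.linalg.norm(d)); d=P[2]-P[3]; print(np.arctan2(d[1],d[0]),np.linalg.norm(d))
g=lambda p:wray(TK,(p[0]*.8+100,p[1]*.8),.066)
print('board edges',g((120,200)),g((268,200)))
go([.494,.261,.2],2.40)
```

```text
[[0.4828 0.2769 0.118 ]
 [0.5135 0.2539 0.118 ]
 [0.5042 0.2385 0.118 ]
 [0.4764 0.2649 0.118 ]] [0.49423514 0.258583   0.118     ]
-0.6441082936425166 0.03838123968598561
-0.7592626070571898 0.03834544313767674
board edges [0.44905456 0.13335172 0.066     ] [0.56584187 0.14461707 0.066     ]
t 8.22 pos [0.5077 0.1112 0.2003] rot [-3.141  0.     1.67 ] SHIFT [0.1504 0.0012 0.0003] TURN -0.73 F [-0.5  0.5  0.3] op 0.0413 grip 0.0
```

```bash
python3 -m jog '[[[-0.1,0.04,0,0,-0.12],[-0.1,0.08,0,0,-0.24],[-0.1,0.12,0,0,-0.36],[-0.1,0.15,0.001,0,-0.48],[-0.1,0.15,0.001,0,-0.6]]]' >/dev/null
python3 -m jog '[[[-0.1,0,0,0,-0.13],[-0.1,0,0,0,-0.13],[-0.1,0,0,0.01,-0.13],[-0.1,0,0,0.02,-0.13],[-0.1,0,0,0.02,-0.13]]]' >/dev/null
python3 -c "
from h import *
go([.494,.2605,.095],2.40)"
```

```text
t 9.05 pos [0.4929 0.2596 0.1775] rot [-3.137e+00 -3.000e-03  2.396e+00] SHIFT [-0.0004  0.0018  0.0825] TURN -0.004 F [-0.4 -0.2 -0.5] op 0.0416 grip 0.0
```

```bash
python3 -m jog '[[[-0.1,0,0.001,0.03,0],[-0.1,0,0.001,0.05,0],[-0.1,0,0.001,0.07,0],[-0.1,0,0.001,0.082,0],[-0.1,0,0.001,0.082,0]]]'
python3 -m jog '[[[-1,0,0,0,0],[-1,0,0,0,0],[-1,0,0,0,0],[-1,0,0,0,0],[-1,0,0,0,0]]]' 25
python3 - <<'E'
from h import *
w=wpose();a=snap('wrist','w3');snap('side','s3');snap('top','t3')
b=cv2.imread('pics/s3.png');c=cv2.imread('pics/t3.png')
cv2.imwrite('pics/w3s3.png',np.hstack([cv2.resize(a[:,:,::-1],(400,300)),cv2.resize(b[95:200,170:310],(400,300))]))
E
```

```text
time: 9.47
tool_pos: [0.4931, 0.2602, 0.0956]
tool_rot: [-3.136, -0.003, 2.397]
contact_force: [-0.3, -0.3, -0.0]
opening: 0.0412
grip_force: 0.0
time: 9.88
tool_pos: [0.4946, 0.2606, 0.0997]
tool_rot: [-3.14, 0.001, 2.4]
contact_force: [-3.4, -2.1, 2.7]
opening: 0.0147
grip_force: 24.0
```

View pics/w3s3.png

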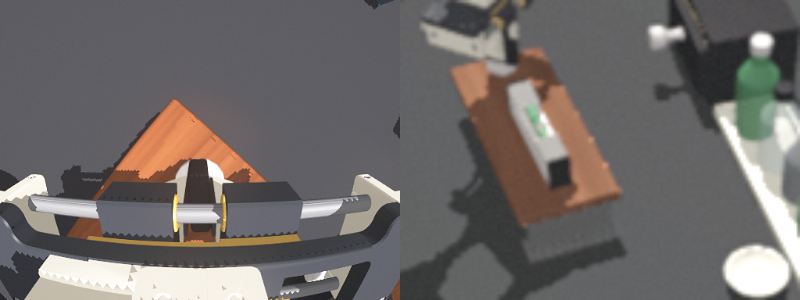

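The grip on the knob bar holds at 14.7 mm. Next I'll measure the bubble in w2 and s3.

```bash
cat >> h.py <<'E'
def bubble(im,rayf,roi,z0=.100):
    # green mask and bubble (white gap) along vial's long axis; returns positions along axis dir u from mean of green ends (mm)
    y0,y1,x0,x1=roi; H,S,V=cv2.split(cv2.cvtColor(im,cv2.COLOR_RGB2HSV))
    g=(S>90)&(H>40)&(H<95)&(V>40); m=np.zeros_like(g); m[y0:y1,x0:x1]=g[y0:y1,x0:x1]
    ys,xs=np.nonzero(m); P=np.array([rayf((x,y))[:2] for x,y in zip(xs,ys)])*1000
    u=np.array([np.cos(1.663),np.sin(1.663)]); v=np.array([-u[1],u[0]]); a=P@u
    h,e=np.histogram(a,np.arange(np.floor(a.min()),a.max()+2,2)); return h,e[0],a.min(),a.max(),len(a)
E
python3 - <<'E'
from h import *
w=np.load('w2.npz');TK=(w['T'],w['K'])
a=cv2.imread('pics/w2.png')[:,:,::-1]
print(bubble(a,lambda p:wray(TK,p,.100),(150,240,230,280)))
print(a[150:240,254].tolist()[::3])
b=cv2.imread('pics/s3.png')[:,:,::-1]
print(bubble(b,lambda p:ray('side',p,.102),(115,165,200,240)))
E
```

```text
(array([18, 14,  5,  7,  6,  7, 11,  2,  0,  0,  0,  0,  8,  3,  1,  0,  0,
        1,  0,  8,  4]), np.float64(35.0), np.float64(35.76473093342063), np.float64(75.51310228228752), 95)
[[255, 255, 255], [255, 255, 255], [255, 255, 255], [255, 255, 255], [166, 232, 173], [166, 231, 174], [163, 231, 172], [159, 230, 170], [158, 230, 169], [157, 229, 167], [154, 228, 165], [150, 225, 161], [126, 185, 131], [150, 231, 164], [149, 227, 163], [148, 226, 162], [146, 225, 160], [255, 255, 255], [255, 255, 255], [255, 255, 255], [255, 255, 255], [178, 235, 186], [143, 226, 159], [142, 225, 157], [141, 224, 157], [137, 219, 153], [255, 255, 255], [255, 255, 255], [255, 255, 255], [255, 255, 255]]Traceback (most recent call last):
  File "<stdin>", line 7, in <module>
  File "h.py", line 32, in bubble
    u=np.array([np.cos(1.663),np.sin(1.663)]); v=np.array([-u[1],u[0]]); a=P@u
                                                                           ~^~
ValueError: matmul: Input operand 1 has a mismatch in its core dimension 0, with gufunc signature (n?,k),(k,m?)->(n?,m?) (size 2 is different from 0)
```

```bash
python3 -m jog '[[[-1,0,0,0,0.12],[-1,0,0,0,0.24],[-1,0,0,0,0.36],[-1,0,0,0,0.48],[-1,0,0,0,0.6]]]' 40
python3 -m jog '[[[-1,0,0,0,0.12],[-1,0,0,0,0.24],[-1,0,0,0,0.3],[-1,0,0,0,0.3],[-1,0,0,0,0.3]]]'
python3 -c "
from h import *
s=robot.observe();print(s['torque'])"
```

```text
time: 10.45
tool_pos: [0.4947, 0.2607, 0.0997]
tool_rot: [-3.141, 0.001, 1.794]
contact_force: [-3.3, -4.6, 5.9]
opening: 0.0144
grip_force: 39.1
time: 10.87
tool_pos: [0.4947, 0.2608, 0.0997]
tool_rot: [-3.142, 0.001, 1.5]
contact_force: [-2.1, -3.1, 5.0]
opening: 0.0136
grip_force: 39.4
[-0.6634771   0.44276253  0.06665744]
```

```bash
python3 -m jog '[[[-0.1,0,0,0,0],[-0.1,0,0,0,0],[-0.1,0,0,0,0],[-0.1,0,0,0,0],[-0.1,0,0,-0.02,0]]]'
python3 -m jog '[[[-0.1,0,0,-0.035,0],[-0.1,0,0,-0.07,0],[-0.1,0,0,-0.085,0],[-0.1,-0.04,0,-0.085,0],[-0.1,-0.08,0,-0.085,-0.1]]]'
python3 -c "
from h import *
go([.508,.111,.2],1.67)"
```

```text
time: 11.28
tool_pos: [0.493, 0.2606, 0.1157]
tool_rot: [-3.135, 0.003, 1.5]
contact_force: [-0.5, -0.9, -0.2]
opening: 0.0397
grip_force: 0.0
time: 11.7
tool_pos: [0.4898, 0.1823, 0.2051]
tool_rot: [3.138, -0.001, 1.603]
contact_force: [0.7, -1.1, -0.5]
opening: 0.0413
grip_force: 0.0
t 11.7 pos [0.4898 0.1823 0.2051] rot [ 3.138e+00 -1.000e-03  1.603e+00] SHIFT [-0.0718  0.0158  0.0051] TURN -0.067 F [ 0.7 -1.1 -0.5] op 0.0413 grip 0.0
```

```bash
python3 -m jog '[[[-0.1,-0.035,0.016,0.005,-0.067],[-0.1,-0.072,0.016,0.005,-0.067],[-0.1,-0.072,0.016,0.005,-0.067],[-0.1,-0.072,0.016,0.005,-0.067],[-0.1,-0.072,0.016,0.005,-0.067]]]' >/dev/null
python3 -m jog '[[[-0.1,0,0,0,0],[-0.1,0,0,0,0],[-0.1,0,0,0,0],[-0.1,0,0,0,0],[-0.1,0,0,0,0]]]'
cat >> h.py <<'E'
def look(f):
    w=wpose();a=snap('wrist',f)
    H,S,V=cv2.split(cv2.cvtColor(a,cv2.COLOR_RGB2HSV)); g=(S>50)&(H>40)&(H<95); m=np.zeros_like(g); m[130:260,225:285]=g[130:260,225:285]
    n,l,st,_=cv2.connectedComponentsWithStats(m.astype(np.uint8)); print('green blobs',[list(map(int,s)) for s in st[1:] if s[4]>15])
    c=int(np.median(np.nonzero(m)[1])); r=np.nonzero(m[:,c])[0]; lo,hi=r.min(),r.max()
    col=a[lo-1:hi+2,c-2:c+3].mean(1); print(c,lo,hi,[int(x) for x in col[:,0]])
    Y=wray(w,(c,lo-.5),.104)[:2],wray(w,(c,hi+.5),.104)[:2]; print('len',np.linalg.norm(Y[0]-Y[1]))
E
python3 - <<'E'
from h import *
look('w4'); go([.508,.111,.2],1.67)
a=cv2.imread('pics/w4.png');cv2.imwrite('pics/w4c.png',cv2.resize(a[60:260,175:335],None,fx=3,fy=3))
E
```

```text
time: 12.53
tool_pos: [0.5073, 0.1106, 0.1988]
tool_rot: [-3.142, 0.0, 1.668]
contact_force: [0.0, -0.4, 0.0]
opening: 0.0415
grip_force: 0.0
green blobs [[250, 164, 13, 29, 331], [250, 199, 13, 32, 331]]
256 164 230 [255, 143, 151, 153, 151, 150, 150, 149, 148, 148, 148, 147, 146, 146, 145, 145, 145, 143, 145, 144, 144, 143, 142, 133, 125, 125, 114, 127, 255, 255, 255, 255, 255, 255, 255, 255, 255, 255, 255, 255, 140, 120, 123, 115, 103, 124, 143, 142, 141, 141, 140, 142, 141, 141, 140, 141, 139, 140, 141, 140, 141, 140, 140, 138, 135, 134, 132, 133, 255]
len 0.06036998126476385
t 12.58 pos [0.5073 0.1105 0.1988] rot [3.142 0.    1.668] SHIFT [ 0.0004  0.0007 -0.0012] TURN -0.002 F [ 0.9 -0.4  0.2] op 0.0413 grip 0.0
```

View pics/w4c.png

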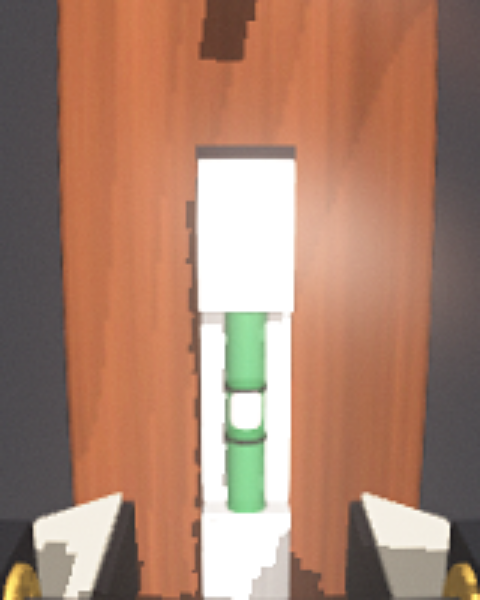

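The bubble is between the rings: rings at y=388 and 437 in the crop, bubble at y=393–430, so centred within about 1 mm. I'll check from directly overhead, where there is no parallax, while moving to the pressing spot and closing the fingers.

```bash
python3 -m jog '[[[-1,-0.02,0,0.01,0],[-1,-0.04,0,0.02,0],[-1,-0.06,0,0.04,0],[-1,-0.075,0,0.06,0],[-1,-0.075,0,0.065,0]]]' 20
python3 -m jog '[[[-1,0,0,0,0],[-1,0,0,0,0],[-1,0,0,0,0],[-1,0,0,0,0],[-1,0,0,0,0]]]'
python3 - <<'E'
from h import *
go([.513,.058,.13],1.663)
w=wpose();a=snap('wrist','w5')
H,S,V=cv2.split(cv2.cvtColor(a,cv2.COLOR_RGB2HSV)); g=((S>50)&(H>40)&(H<95)).astype(np.uint8)
n,l,st,_=cv2.connectedComponentsWithStats(g); print([list(map(int,s)) for s in st[1:] if s[4]>60])
big=[s for s in st[1:] if s[4]>150 and 200<s[0]<300]
lo=min(s[1] for s in big);hi=max(s[1]+s[3] for s in big);c=int(np.mean([s[0]+s[2]/2 for s in big]))
col=a[lo-2:hi+2,c-2:c+3].mean(1)[:,0]; print(c,lo,hi,col.astype(int).tolist())
print('cam',w[0][:3,3])
o=wray(w,(c,(lo+hi)/2),.108)
for r in range(lo-2,hi+3,2): print(r,round(1000*(wray(w,(c,r),.108)[1]),1),end='; ')
E
```

```text
time: 13.0
tool_pos: [0.5134, 0.0333, 0.1312]
tool_rot: [-3.137, 0.0, 1.665]
contact_force: [0.0, 0.1, -0.3]
opening: 0.0125
grip_force: 0.0
time: 13.42
tool_pos: [0.515, 0.036, 0.1347]
tool_rot: [3.14, 0.0, 1.668]
contact_force: [-0.4, 0.3, -0.6]
opening: 0.0001
grip_force: 0.0
t 13.42 pos [0.515  0.036  0.1347] rot [3.14  0.    1.668] SHIFT [0.0221 0.0001 0.0047] TURN 0.005 F [-0.4  0.3 -0.6] op 0.0001 grip 0.0
[[247, 58, 19, 37, 686], [247, 97, 19, 23, 178], [476, 111, 36, 50, 1487], [247, 122, 19, 36, 654]]
256 58 158 [255, 225, 102, 109, 109, 113, 116, 114, 113, 113, 112, 112, 110, 112, 110, 110, 108, 109, 108, 108, 108, 106, 107, 105, 105, 106, 105, 104, 103, 104, 104, 104, 104, 103, 103, 104, 104, 105, 94, 65, 164, 255, 254, 253, 253, 253, 252, 252, 252, 251, 251, 251, 250, 250, 249, 248, 247, 230, 103, 112, 113, 114, 115, 106, 96, 94, 117, 117, 117, 116, 117, 116, 116, 117, 116, 115, 114, 116, 115, 114, 114, 114, 113, 113, 112, 110, 111, 110, 110, 108, 107, 106, 106, 104, 103, 103, 103, 101, 101, 99, 93, 102, 198, 255]
cam [0.5074228  0.11072699 0.28469731]
56 143.7; 58 142.5; 60 141.2; 62 140.0; 64 138.8; 66 137.6; 68 136.4; 70 135.2; 72 134.0; 74 132.8; 76 131.6; 78 130.4; 80 129.2; 82 128.0; 84 126.8; 86 125.6; 88 124.4; 90 123.2; 92 122.0; 94 120.8; 96 119.7; 98 118.5; 100 117.3; 102 116.1; 104 114.9; 106 113.7; 108 112.6; 110 111.4; 112 110.2; 114 109.0; 116 107.8; 118 106.6; 120 105.4; 122 104.3; 124 103.1; 126 101.9; 128 100.7; 130 99.5; 132 98.3; 134 97.1; 136 96.0; 138 94.8; 140 93.6; 142 92.4; 144 91.2; 146 90.0; 148 88.8; 150 87.6; 152 86.4; 154 85.2; 156 83.9; 158 82.7; 160 81.5;
```

Directly from above, the bubble's middle is at y=114.3 mm and the rings and vial ends centre on y=112.7 mm. That is +1.6 mm toward the knob, so I need to turn back about 0.13 rad counter-clockwise. I'll correct that.

```bash
python3 -m jog '[[[-0.1,0.01,0,-0.03,0],[-0.1,0.04,0,-0.045,0.04],[-0.1,0.08,0,-0.045,0.08],[-0.1,0.12,0,-0.045,0.12],[-0.1,0.15,0,-0.045,0.168]]]' >/dev/null
python3 -c "
from h import *
go([.494,.2605,.18],1.5)"
```

```text
t 13.88 pos [0.4998 0.1875 0.1798] rot [ 3.140e+00 -1.000e-03  1.497e+00] SHIFT [ 0.0724 -0.0111 -0.0002] TURN -0.003 F [ 0.8 -0.6 -0.9] op 0.0294 grip 0.0
```

```bash
python3 -m jog '[[[-0.1,0.036,-0.011,0,0],[-0.1,0.072,-0.011,0,0],[-0.1,0.072,-0.011,0,0],[-0.1,0.072,-0.011,0.01,0],[-0.1,0.072,-0.011,0.03,0]]]' >/dev/null
python3 -c "
from h import *
go([.494,.2605,.099],1.5)"
```

```text
t 14.3 pos [0.4955 0.2578 0.1502] rot [ 3.137e+00 -1.000e-03  1.500e+00] SHIFT [ 0.0025 -0.002   0.0512] TURN 0.0 F [ 0.8  0.6 -0.4] op 0.0413 grip 0.0
```

```bash
python3 -m jog '[[[-0.1,0.001,-0.001,0.02,0],[-0.1,0.001,-0.001,0.04,0],[-0.1,0.001,-0.001,0.051,0],[-1,0.001,-0.001,0.051,0],[-1,0.001,-0.001,0.051,0]]]' 40 >/dev/null
python3 -m jog '[[[-1,0,0,0,0],[-1,0,0,0,0],[-1,0,0,0,0],[-1,0,0,0,0],[-1,0,0,0,0]]]'
python3 -m jog '[[[-1,0,0,0,-0.07],[-1,0,0,0,-0.13],[-1,0,0,0,-0.13],[-1,0,0,0,-0.13],[-1,0,0,0,-0.13]]]'
python3 -m jog '[[[-0.1,0,0,0,-0.13],[-0.1,0,0,0,0],[-0.1,0,0,0,0],[-0.1,0,0,0,0],[-0.1,0,0,0,0]]]' >/dev/null
```

```text
time: 15.13
tool_pos: [0.4945, 0.2583, 0.0988]
tool_rot: [3.139, -0.0, 1.499]
contact_force: [2.0, -1.8, 3.9]
opening: 0.014
grip_force: 39.9
time: 15.55
tool_pos: [0.4948, 0.2583, 0.0988]
tool_rot: [3.138, 0.0, 1.627]
contact_force: [3.4, -2.9, 6.4]
opening: 0.0139
grip_force: 39.9
```

That last call had a stray −0.13 in its first row, so the knob may have moved during the release. I'll lift off and measure the bubble again.

```bash
python3 -m jog '[[[-0.1,0,0,-0.03,0],[-0.1,0,0,-0.06,0],[-0.1,0,0,-0.08,0],[-0.1,-0.03,0,-0.08,0],[-0.1,-0.06,0,-0.08,0]]]' >/dev/null
python3 -c "
from h import *
go([.515,.036,.18],1.668)"
```

```text
t 16.38 pos [0.4973 0.1992 0.1792] rot [ 3.139e+00 -1.000e-03  1.633e+00] SHIFT [-0.164   0.0076 -0.0009] TURN -0.035 F [ 1.3 -0.7 -0.8] op 0.041 grip 0.0
```

```bash
python3 -m jog '[[[-1,-0.04,0.002,0,-0.035],[-1,-0.08,0.004,0,-0.035],[-1,-0.12,0.006,0,-0.035],[-1,-0.15,0.008,0.01,-0.035],[-1,-0.164,0.008,0.025,-0.035]]]' 20 >/dev/null
python3 -m jog '[[[-1,0,0,0.015,0],[-1,0,0,0.02,0],[-1,0,0,0.02,0],[-1,0,0,0.02,0],[-1,0,0,0.02,0]]]' >/dev/null
python3 -m jog '[[[-1,0,0,0,0],[-1,0,0,0,0],[-1,0,0,0,0],[-1,0,0,0,0],[-1,0,0,0,0]]]' >/dev/null
cat >> h.py <<'E'
def meas(f):
    w=wpose();a=snap('wrist',f)
    H,S,V=cv2.split(cv2.cvtColor(a,cv2.COLOR_RGB2HSV)); g=((S>50)&(H>40)&(H<95)).astype(np.uint8)
    n,l,st,_=cv2.connectedComponentsWithStats(g); b=[s for s in st[1:] if s[4]>60 and 200<s[0]<300]
    lo=min(s[1] for s in b);hi=max(s[1]+s[3] for s in b);c=int(np.mean([s[0]+s[2]/2 for s in b]))
    col=a[lo+4:hi-4,c-2:c+3].mean(1)[:,0]; r=np.nonzero(col>180)[0]+lo+4
    Y=lambda r:1000*wray(w,(c,r),.108)[1]
    d=[int(i)+lo+4 for i in np.nonzero(col<np.median(col)-12)[0]]
    print('blobs',[list(map(int,s)) for s in b],'bubble rows',r.min(),r.max(),'ring rows',d,'vial mid y',round((Y(lo-.5)+Y(hi-.5))/2,2),'len',round(Y(lo-.5)-Y(hi-.5),1),'bubble y',round((Y(r.min()-.5)+Y(r.max()+.5))/2,2))
E
python3 - <<'E'
from h import *
go([.512,.060,.13],1.663); meas('w6')
E
```

```text
t 17.63 pos [0.5145 0.0353 0.133 ] rot [3.141 0.    1.664] SHIFT [ 0.0248 -0.0002  0.003 ] TURN 0.001 F [0.5 0.8 1.3] op 0.0003 grip 0.0
blobs [[247, 57, 20, 37, 705], [247, 95, 20, 24, 199], [248, 120, 19, 37, 678]] bubble rows 97 114 ring rows [np.int32(93), np.int32(94), np.int32(95), np.int32(96), np.int32(119)] vial mid y 112.85 len 59.2 bubble y 113.37
```

```bash
python3 -m jog '[[[-1,0,0,0,0],[-1,0,0,0,0],[-1,0,0,0,0],[-1,0,0,0,0],[-1,0,0,0,0]]]' >/dev/null
python3 - <<'E'
from h import *
meas('w7'); a=cv2.imread('pics/w7.png'); print(list(zip(range(86,128),a[86:128,255:260,2].mean(1).astype(int).tolist())))
cv2.imwrite('pics/w7c.png',cv2.resize(a[40:180,205:305],None,fx=4,fy=4,interpolation=cv2.INTER_CUBIC))
E
```

```text
blobs [[247, 56, 20, 37, 696], [248, 95, 19, 24, 183], [248, 120, 19, 37, 692]] bubble rows 97 114 ring rows [np.int32(93), np.int32(94), np.int32(95), np.int32(96), np.int32(118), np.int32(119)] vial mid y 113.02 len 59.7 bubble y 113.23
[(86, 104), (87, 103), (88, 103), (89, 103), (90, 104), (91, 105), (92, 101), (93, 74), (94, 74), (95, 87), (96, 93), (97, 236), (98, 255), (99, 254), (100, 253), (101, 252), (102, 253), (103, 252), (104, 252), (105, 252), (106, 251), (107, 251), (108, 250), (109, 250), (110, 250), (111, 249), (112, 248), (113, 247), (114, 221), (115, 103), (116, 112), (117, 115), (118, 99), (119, 93), (120, 107), (121, 116), (122, 118), (123, 116), (124, 117), (125, 117), (126, 117), (127, 116)]
```

View pics/w7c.png

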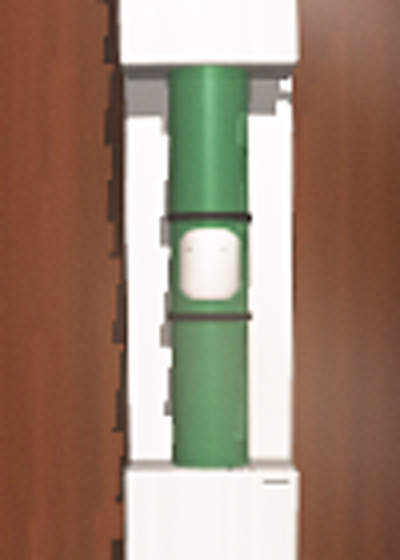

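The bubble, at rows 97–114 in w7, sits between the rings at 93.5 and 119, within 0.5 mm of centre. Next I'll press on the hinge-side end block.

```bash
python3 -m jog '[[[-1,0.012,0,0,0],[-1,0.026,0,0,0],[-1,0.026,0,0.006,0],[-1,0.026,0,0.012,0],[-1,0.026,0,0.012,0]]]' 20
python3 -m jog '[[[-1,0,0,0.001,0],[-1,0,0,0.002,0],[-1,0,0,0.003,0],[-1,0,0,0.003,0],[-1,0,0,0.003,0]]]'
```

```text
time: 18.57
tool_pos: [0.5112, 0.0613, 0.1194]
tool_rot: [-3.139, -0.0, 1.664]
contact_force: [-0.6, 0.6, -0.3]
opening: 0.0005
grip_force: 0.0
time: 18.98
tool_pos: [0.5121, 0.0609, 0.1179]
tool_rot: [3.141, 0.0, 1.663]
contact_force: [-0.2, 0.6, 0.7]
opening: 0.0007
grip_force: 0.0
```

```bash
python3 -m jog '[[[-1,0,0,0.001,0],[-1,0,0,0.001,0],[-1,0,0,0.001,0],[-1,0,0,0.001,0],[-1,0,0,0.001,0]]]' 
python3 -m jog '[[[-1,0,0,0.001,0],[-1,0,0,0.001,0],[-1,0,0,0.001,0],[-1,0,0,0.001,0],[-1,0,0,0.001,0]]]'
```

```text
time: 19.4
tool_pos: [0.5121, 0.0611, 0.1169]
tool_rot: [3.141, 0.0, 1.664]
contact_force: [0.2, -1.1, -0.8]
opening: 0.0002
grip_force: 0.0
time: 19.82
tool_pos: [0.5122, 0.0611, 0.1163]
tool_rot: [3.141, 0.0, 1.664]
contact_force: [-0.5, 0.1, 4.9]
opening: 0.0007
grip_force: 2.7
```

```bash
python3 -m jog '[[[-1,0,0,0.0004,0],[-1,0,0,0.0004,0],[-1,0,0,0.0004,0],[-1,0,0,0.0004,0],[-1,0,0,0.0004,0]]]'
python3 -m jog '[[[-1,0,0,0.0002,0],[-1,0,0,0.0002,0],[-1,0,0,0.0002,0],[-1,0,0,0.0002,0],[-1,0,0,0.0002,0]]]'
```

```text
time: 20.23
tool_pos: [0.5122, 0.0611, 0.1162]
tool_rot: [3.141, 0.0, 1.664]
contact_force: [-2.6, 0.4, 9.2]
opening: 0.0006
grip_force: 4.3
time: 20.65
tool_pos: [0.5123, 0.0611, 0.1162]
tool_rot: [3.14, 0.0, 1.664]
contact_force: [-2.6, -0.3, 9.7]
opening: 0.0004
grip_force: 5.0
```

Force is about 10 N. I'll let the bubble settle and check it while pressing.

```bash
for i in 1 2 3; do python3 -m jog '[[[-1,0,0,0,0],[-1,0,0,0,0],[-1,0,0,0,0],[-1,0,0,0,0],[-1,0,0,0,0]]]' | grep contact; done
python3 - <<'E'
from h import *
meas('w8'); print(np.mean([robot.observe()['contact_force'] for _ in range(1)],0), robot.observe()['time'])
E
```

```text
contact_force: [-2.7, -0.2, 10.3]
contact_force: [-2.3, 0.2, 9.7]
contact_force: [-2.8, 0.7, 10.4]
blobs [[246, 99, 22, 41, 807], [247, 142, 21, 25, 187], [247, 168, 20, 39, 743]] bubble rows 144 162 ring rows [np.int32(139), np.int32(140), np.int32(141), np.int32(142), np.int32(164), np.int32(165), np.int32(166), np.int32(167), np.int32(168), np.int32(169), np.int32(170), np.int32(171), np.int32(172), np.int32(173), np.int32(174), np.int32(175), np.int32(176), np.int32(177), np.int32(178), np.int32(179), np.int32(180), np.int32(181), np.int32(182), np.int32(183), np.int32(184), np.int32(185), np.int32(186), np.int32(187), np.int32(188), np.int32(189), np.int32(190), np.int32(191), np.int32(192), np.int32(193), np.int32(194), np.int32(195), np.int32(196), np.int32(197), np.int32(198), np.int32(199), np.int32(200), np.int32(201), np.int32(202)] vial mid y 113.03 len 59.1 bubble y 113.5
[-2.39613883 -0.14547091 10.20735342] 21.95
```

The bubble is still within 0.5 mm of centre at a steady 10 N, so I'll hand in.

```bash
python3 -c "
from cell import robot
print(robot.hand_in())"
```

```text
the job is handed in; nothing more can be done
None
```

The job is handed in at about 22 s: the level lies on the riser, the bubble is within about 0.5 mm of centre, and the closed fingers are pressing the level down with about 10 N; I did not take a final picture of the bottles, dish and case, but the arm never worked close to them.

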